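# Tip the red craft disc out of its pocket

## Robot

A 6-joint arm with a two-finger parallel gripper is mounted at the origin on the work surface. World frame = base frame: x ahead of the robot, y to its left, z up, the work surface at z = 0. Lengths are in m, angles in rad, forces in N, time in s.
With the tool pointing down it reaches from about 0.3 to 0.875 m from the base axis. Payload 6.4 kg.
Tool frame: the origin (TCP) lies at the very end of the fingers, on their centre line; the grasp point (between the pads) lies 19 mm behind it (ctrl.tcp_to_grasp is the distance from the TCP to the grasp point, in m); z points along the fingers, y is the direction in which the jaws open and shut (so a half turn about z gives the same grasp; the last joint's range is limited). The gripper opens to 85 mm and grips with 20 to 120 N. Pads are 22 mm wide; open, the fingers measure 114 mm over their backs; the gripper's body (76 mm by 85 mm) begins 54 mm behind the grasp point. The pads swing forward as they close: fully open they stand 13 mm farther back than shut.
Start: joints at [1.116, 0.181, 1.607, -0, 1.354, -0.206], TCP at [0.142, 0.557, 0.231] pointing down, gripper open.
Joint ranges: [-2.99, 2.99], [-0.89, 2.07], [0.3, 2.58], [-1.14, 4.28], [0, 2.63], [-3.12, 3.12]. Speed limits (rad/s): [2.57, 2.57, 3.01, 3.14, 3.14, 3.14].

## Interface

Orientations are given as a unit quaternion [w, x, y, z].
In Python, from bench import ctrl gives the robot as it stands. The module is installed in compiled form; this text tells all that it offers.
- The arm moves only by the tool drive_tool, never from a script. Its argument "deltas" is a list of rows, each an object with "slide": the shift along the tool's x, y, z as a fraction of full scale, a list of three; "delta_rot": the turn, a rotation vector about the tool's x, y, z as a fraction of full scale, a list of three; "hand": the opening, from 0 (shut) to 1 (fully open). In form: [{"slide": [tx, ty, tz], "delta_rot": [wx, wy, wz], "hand": hand}, ...]. A call has exactly 5 rows; each row shifts and turns the commanded pose from where the row before left it, along the tool's axes as they then stand; what a row does not reach is not made up. Full scale, the value 1, is 50 mm for a shift and 180 degrees for a turn. A row lasts 1/8 s, in which the tool goes at most 62.5 mm and 10.7 degrees, less where a joint would pass 70% of its speed; a pose out of reach is approached as far as the arm can. A call with a number of a shift or a turn outside -1 to 1 is refused whole. A call with a gripper value outside its range is refused whole. The fingers move at their own pace and stop on an object; the grip force is fixed at half the most. Time passes only in rows, so rows that do not move let the fingers close, or fill a call up. It gives the time, the measured TCP pose, the force and the opening at its end, in the units of the state.
- ctrl.get_obs(): the state, without advancing time (a new reading comes with each control period).
- ctrl.camera(name): name is "scene" or "top" or "wrist"; returns a dict with "frame" (384x512x3 uint8, red, green, blue), "mtx" (3x3 intrinsics, pixels), "dist" ([k1, k2, p1, p2, k3] as OpenCV has them; the pictures are not rectified), "R" (3x3) and "t" (3): a world point X has camera coordinates R X + t. Camera axes: x right, y down, z forward; pixel columns grow to the right and rows downward; lengths in m; the calibration is good to about 2 mm. A picture is of the moment at which its call begins. There is no depth.
- ctrl.hand_in(): hands the job in, once; it reports no verdict.
The state is a dict: "time_s": time; "q": joint angles; "dq": joint speeds; "joint_efforts": joint torques, N m; "eef_pos": TCP position; "eef_rot": TCP orientation; "wrist_force": force on the tool from outside, world axes, zero at the start; "torque": the same for the moment, N m; "opening": opening from 0.0 (shut) to 1.0 (fully open).
Only numpy, scipy, OpenCV 4.12 (cv2) and the standard library are available. Lean on these libraries where they do the work, as an engineer would, in place of code of your own. Each camera call takes 0.05 s, during which the arm holds its last target.

## Task

In the disc tray, press the well side of the red wooden disc (the side along the tray's black strip) down into its pocket so that the disc tips and stays leaning with its other edge raised. Then take it by the raised edge, lower it into the round basket and let go of it only once it is down inside the basket. Leave the blue disc lying in its pocket and the basket upright.

Things in the scene. Friction and masses are not known exactly. Their poses are not given: they have to be found in the camera images.
- red_disc: Red wooden disc, diameter 80 mm, 12 mm thick, 40 g; origin: centre of underside, z: its axis. Lies flat in an end pocket of the tray, top level with the tray's, 2 mm play. Pressed 27 mm to tray +x of the pocket centre, to 9 mm below the tray top (few N), it tips over the shelf edge; past 35 deg it stays leaning: far rim in the well, 55 deg tilt, near rim about 25 mm above the tray top.
- blue_disc: Blue painted wooden disc of the same make and size, in the other end pocket of the tray. Origin: centre of its underside. To be left alone.
- tray: Fixed pale tray 96 (x) x 276 (y) x 52 mm high; origin: centre of underside; x to the far wall with the black strip, away from the robot; z up. Pockets at y = -90, 0 (empty), +90 mm, x = 0: 84 mm wide, near wall half-round (radius 42), far end square at x = 42. The disc lies on a shelf at z = 40 that ends at x = 3 mm; from there to the far wall an open well, floor at z = 4 mm.
- basket: Loose round woven basket, 0.35 kg, 45 mm high, outside radius 80 mm at the rim and 72 mm at the foot, wall 5 mm, inner floor 5 mm above its underside. Origin: centre of its underside; z up. It stands empty on the table beside the tray.
Not all that is in view belongs to the job. What is meant by the red_disc is not purple, and is the larger of those in its own colour.

How it is judged:
On the way, in this order (a step that is already met when the one before it is completed fails the run):
1. the red disc leans in its pocket, one edge raised (tilted more than 35 degrees), let go of (angle between red_disc's own z axis and vertical above 0.61 rad and horizontal distance between red_disc and tray below 0.125 m and z of red_disc in the frame of tray below 0.06 m and contact force between red_disc and the fingers below 0.05 N and linear speed of red_disc below 0.03 m/s), for 0.2 s.
2. the red disc is down inside the basket (its centre within 55 mm of the basket's axis and less than 65 mm above its underside) while still in the fingers (horizontal distance between red_disc and basket below 0.055 m and z of red_disc in the frame of basket below 0.065 m and contact force between red_disc and the fingers above 0.3 N), for 0.1 s.
At the end, for the whole second after the job is handed in: The red disc rests, released and still, in the basket (its centre within 55 mm of the basket's axis and less than 65 mm above the basket's underside), the basket is upright within about 9 degrees, and the blue disc is within 20 mm of where it was (horizontal distance between red_disc and basket below 0.055 m and z of red_disc in the frame of basket below 0.065 m and linear speed of red_disc below 0.03 m/s and angle between basket's own z axis and vertical below 0.15 rad and distance of blue_disc from where it was at the start of the episode below 0.02 m and contact force between red_disc and the fingers below 0.05 N); the robot touches nothing.
It fails at once if the blue disc is tipped or moved more than 20 mm (distance of blue_disc from where it was at the start of the episode above 0.02 m or angle between blue_disc's own z axis and vertical above 0.35 rad).
It also fails if it takes over 61 s, if anything falls off the work surface, if the arm or the gripper's body presses on something with over 40 N, if the wrist force passes 120 N, or if a joint passes its speed limit or range.

## Working session

There is one attempt and no reset: what is moved stays moved. The work goes in short steps, Python scripts to look and compute and a tool call to move; the robot and the scene stay as the last step left them, time stands still between calls to the robot, and variables do not carry over. Pictures are saved under pics/ and viewed, and the job is handed in when it is done.

Besides the shell and the picture viewer there is one more tool, called after "Request:" by a JSON object that holds its "op" and its "data", one argument or row to a line. drive_tool: Moves the arm, as the interface text tells. Its arguments: {"type":"object","properties":{"deltas":{"type":"array","items":{"type":"object","properties":{"slide":{"type":"array","items":{"type":"number"}},"delta_rot":{"type":"array","items":{"type":"number"}},"hand":{"type":"number"}}}}},"required":["deltas"]}

```bash
mkdir -p pics; cat > h.py <<'E'
import numpy as np, cv2
from bench import ctrl
from scipy.spatial.transform import Rotation as Ro
def cam(n,save=None):
    c=ctrl.camera(n)
    if save: cv2.imwrite('pics/'+save,c['frame'][:,:,::-1])
    return c
def ray(c,uv):
    p=cv2.undistortPoints(np.array(uv,float).reshape(-1,1,2),np.array(c['mtx']),np.array(c['dist'])).reshape(-1,2)
    R=np.array(c['R']);t=np.array(c['t'])
    d=np.c_[p,np.ones(len(p))]@R
    return -R.T@t,d
def plane(c,uv,z):
    o,d=ray(c,uv); return o+d*((z-o[2])/d[:,2])[:,None]
def proj(c,X):
    return cv2.projectPoints(np.array(X,float).reshape(-1,3),cv2.Rodrigues(np.array(c['R']))[0],np.array(c['t'],float),np.array(c['mtx']),np.array(c['dist']))[0].reshape(-1,2)
def q2R(q): return Ro.from_quat([q[1],q[2],q[3],q[0]]).as_matrix()
E
python3 - <<'E'
from h import *
import pickle
d={n:cam(n,n+'0.png') for n in ['scene','top','wrist']}
pickle.dump(d,open('c0.pkl','wb'))
o=ctrl.get_obs();print(o);print(ctrl.tcp_to_grasp);print(q2R(o['eef_rot']))
E
```

```text
{'time_s': 0.15, 'q': array([ 1.11570509e+00,  1.81391800e-01,  1.60780192e+00, -1.01772357e-05,
        1.35380879e+00, -2.06284994e-01]), 'dq': array([-4.89123518e-04, -2.27576854e-03, -3.86017940e-03, -9.78367274e-04,
        7.66348698e-04,  9.19030232e-05]), 'joint_efforts': array([ 6.59570651e-04, -4.45271337e+01, -3.51685667e+01, -3.16524211e-04,
        5.98443876e-03, -2.37457022e-05]), 'eef_pos': array([0.14137223, 0.55689574, 0.23056766]), 'eef_rot': array([-2.24185713e-04,  1.24081367e-01,  9.92271796e-01, -6.68345269e-04]), 'wrist_force': array([ 0.1731624 , -0.15904079,  0.23983913]), 'torque': array([ 0.01012906, -0.00165568, -0.02007448]), 'opening': 1.0038776459331757}
0.0187
[[-9.69207528e-01  2.46244582e-01 -6.10764709e-04]
 [ 2.46245181e-01  9.69206735e-01 -1.27072578e-03]
 [ 2.79047930e-04 -1.38199486e-03 -9.99999006e-01]]
```

View pics/scene0.png

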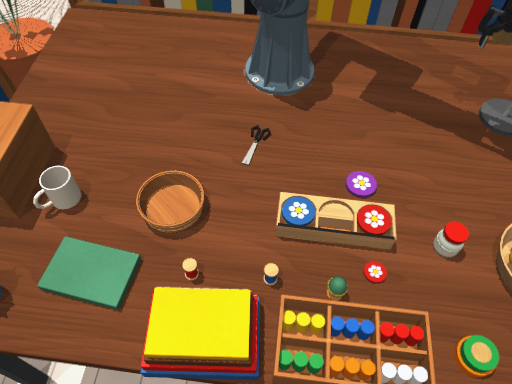

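View pics/top0.png

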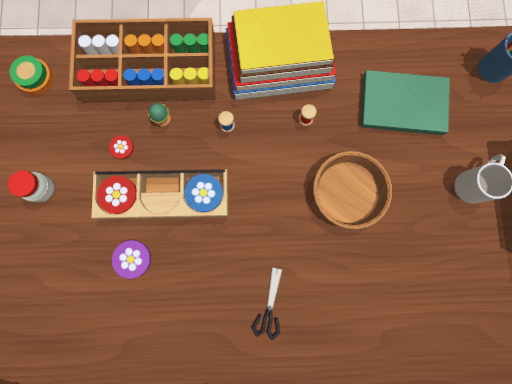

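View pics/wrist0.png

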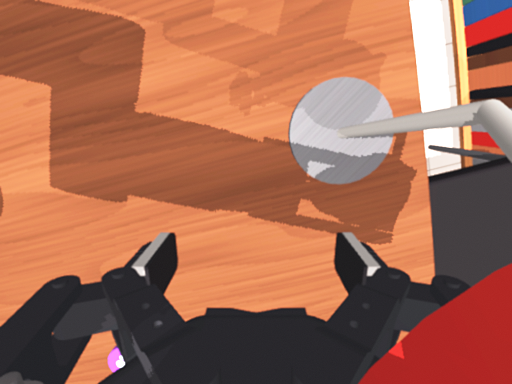

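Candidates: red disc in the tray pocket, top view (116,194); small red disc on the table (120,147); red jar lid (22,184); purple disc (131,259). The description picks the one at (116,194), which is large, red and in the pocket. I'll check it in a crop and measure.

```bash
python3 - <<'E'
from h import *
import pickle
d=pickle.load(open('c0.pkl','rb'))
c=d['top'];f=c['frame'];hsv=cv2.cvtColor(f,cv2.COLOR_RGB2HSV)
cv2.imwrite('pics/crop0.png',cv2.resize(f[130:290,80:400,::-1],None,fx=2.5,fy=2.5,interpolation=cv2.INTER_CUBIC))
def blobs(m,z,n):
    cs,_=cv2.findContours(m.astype(np.uint8),cv2.RETR_EXTERNAL,cv2.CHAIN_APPROX_NONE)
    for k in cs:
        if cv2.contourArea(k)<150: continue
        P=plane(c,k.reshape(-1,2),z)[:,:2].astype(np.float32)
        (x,y),r=cv2.minEnclosingCircle(P); e=cv2.fitEllipse(P)
        print(n,k.reshape(-1,2).mean(0).round(),'circ',x,y,r,'ell',np.round(e[0],4),np.round(e[1],4))
H,S,V=[hsv[...,i].astype(int) for i in range(3)]
blobs((S>180)&((H<5)|(H>175))&(V>120),.052,'red')
blobs((S>120)&(H>100)&(H<118)&(V>120),.052,'blue')
m=((S<150)&(H>12)&(H<30)&(V>150)).astype(np.uint8); m[:160]=0;m[225:]=0;m[:,240:]=0
m=cv2.morphologyEx(m,cv2.MORPH_CLOSE,np.ones((3,3)))
cv2.imwrite('pics/m.png',m*255)
k=np.argwhere(m)[:,::-1]
h=cv2.convexHull(k.astype(np.int32)).reshape(-1,2)
rr=cv2.minAreaRect(plane(c,h,.052)[:,:2].astype(np.float32));print(rr,cv2.boxPoints(rr))
for z in (0,):print(np.array(c['R']).round(3),-np.array(c['R']).T@c['t'])
E
```

```text
red [116. 194.] circ 0.5562790632247925 0.2690003216266632 0.04003865644335747 ell [0.5558 0.2691] [0.0761 0.078 ]
red [ 24. 183.] circ 0.5839150547981262 0.46042898297309875 0.030524875968694687 ell [0.5834 0.4616] [0.0522 0.0585]
red [121. 146.] circ 0.6564072370529175 0.2627808451652527 0.02545172907412052 ell [0.6565 0.263 ] [0.048  0.0492]
red [98. 78.] circ 0.8099766969680786 0.3172518312931061 0.044818028807640076 ell [0.8131 0.3163] [0.0374 0.0908]
red [268.  69.] circ 0.8702894449234009 -0.0826423168182373 0.13180355727672577 ell [0.7593 0.042 ] [0.1135 0.1377]
blue [203. 193.] circ 0.5542165040969849 0.09062084555625916 0.03949890285730362 ell [0.5543 0.091 ] [0.0755 0.0773]
blue [143.  74.] circ 0.816170334815979 0.21874010562896729 0.04328816756606102 ell [0.8169 0.2175] [0.0275 0.0952]
((0.5558444857597351, 0.24937324225902557), (0.416250079870224, 0.09783468395471573), 89.42630767822266) [[0.5048457  0.04174842]
 [0.6026755  0.04076885]
 [0.6068433  0.45699805]
 [0.5090135  0.45797765]]
[[-0.029 -0.999  0.015]
 [-0.988  0.026 -0.154]
 [ 0.153 -0.019 -0.988]] [ 0.44231534 -0.00375468  0.81760254]
```

View pics/crop0.png

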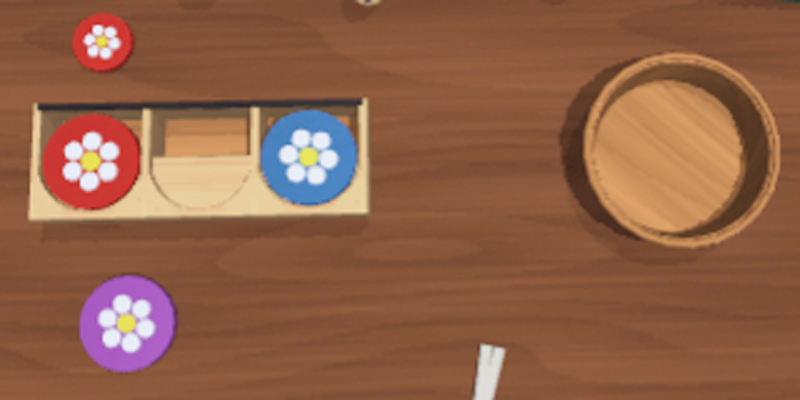

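View pics/m.png

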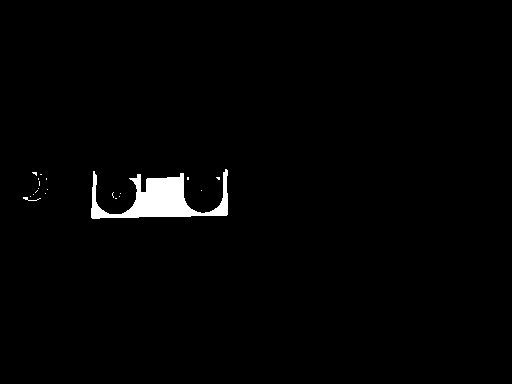

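The crop confirms it: a large red disc lies in the left pocket (116,194), with the black strip along the far (+x) side. The small red disc and the purple one lie on the table outside. Next I'll measure the basket and the tray's yaw and cross-check in the scene view.

```bash
python3 - <<'E'
from h import *
import pickle
d=pickle.load(open('c0.pkl','rb'))
c=d['top']
px=np.array([(38,103),(28,218),(369,213),(363,100)])/2.5+[80,130]
print(plane(c,px,.052).round(4))
# basket outer rim points from crop
px=np.array([(584,150),(679,53),(780,150),(690,247),(615,82),(752,88),(612,215),(757,215)])/2.5+[80,130]
P=plane(c,px,.045)[:,:2]
print(P.round(3),cv2.fitEllipse(P.astype(np.float32)),cv2.minEnclosingCircle(P.astype(np.float32)))
s=d['scene'];f=s['frame'];hsv=cv2.cvtColor(f,cv2.COLOR_RGB2HSV)
H,S,V=[hsv[...,i].astype(int) for i in range(3)]
for n,m in (('red',(S>180)&((H<5)|(H>175))&(V>120)),('blue',(S>120)&(H>100)&(H<118)&(V>120))):
    cs,_=cv2.findContours(m.astype(np.uint8),cv2.RETR_EXTERNAL,cv2.CHAIN_APPROX_NONE)
    for k in cs:
        if cv2.contourArea(k)<500: continue
        P=plane(s,k.reshape(-1,2),.052)[:,:2].astype(np.float32)
        print(n,k.reshape(-1,2).mean(0),cv2.fitEllipse(P),cv2.minEnclosingCircle(P))
cv2.imwrite('pics/crop1.png',cv2.resize(f[160:260,120:420,::-1],None,fx=2.6,fy=2.6,interpolation=cv2.INTER_CUBIC))
for b in [(.35,-.1)]: pass
print(proj(s,[[.553,.27,.052],[.554,.09,.052]]))
E
```

```text
[[0.6049 0.3139 0.052 ]
 [0.5095 0.3184 0.052 ]
 [0.5058 0.0412 0.052 ]
 [0.6006 0.0446 0.052 ]]
[[ 0.554 -0.14 ]
 [ 0.636 -0.226]
 [ 0.55  -0.305]
 [ 0.471 -0.223]
 [ 0.612 -0.169]
 [ 0.604 -0.286]
 [ 0.499 -0.16 ]
 [ 0.496 -0.281]] ((0.5525786280632019, -0.2226995825767517), (0.16289374232292175, 0.16493506729602814), 43.98489761352539) ((0.5533745288848877, -0.22251513600349426), 0.08276555687189102)
red [214.27431421 352.94763092] ((9.759925842285156, 12.741045951843262), (2.033942461013794, 31.002620697021484), 0.0) ((0.8669825196266174, -0.08242925256490707), 0.13260343670845032)
red [373.88636364 219.25      ] ((0.5583823919296265, 0.27051353454589844), (0.0776350125670433, 0.07868160307407379), 38.89315414428711) ((0.5584333539009094, 0.27045196294784546), 0.040676768869161606)
blue [298.2        210.52941176] ((0.5571027994155884, 0.0916423499584198), (0.0763513594865799, 0.07741987705230713), 66.31539154052734) ((0.5565747022628784, 0.0916762724518776), 0.04001206159591675)
[[373.43745854 216.81961009]
 [297.54546939 208.95461428]]
```

View pics/crop1.png

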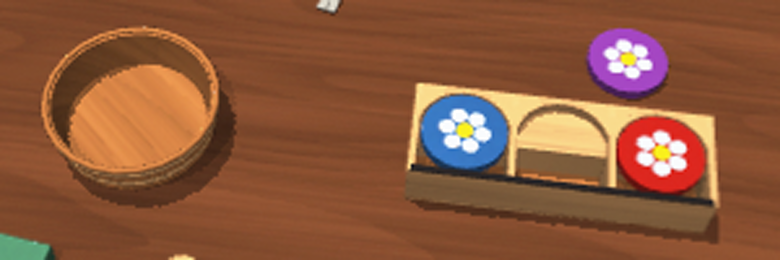

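```bash
cat >> h.py <<'E'
def plan(wps,hand,smax=0.6,start=None):
    """wps: list of (pos,R); prints rows of deltas"""
    o=ctrl.get_obs(); p=np.array(o['eef_pos']);R=q2R(o['eef_rot'])
    rows=[]
    for tp,tR in wps:
        tp=np.array(tp,float); rv=Ro.from_matrix(R.T@tR).as_rotvec()
        n=max(1,int(np.ceil(max(np.linalg.norm(tp-p)/.05/smax,np.linalg.norm(rv)/np.pi/.055))))
        for i in range(n):
            k=n-i
            s=(R.T@((tp-p)/k)/.05).round(3); w=(Ro.from_matrix(R.T@tR).as_rotvec()/k/np.pi).round(4)
            rows.append((s,w)); p=p+R@s*.05; R=R@Ro.from_rotvec(w*np.pi).as_matrix()
    for s,w in rows: print('{"slide":%s,"delta_rot":%s,"hand":%g},'%(s.tolist(),w.tolist(),hand))
    print(len(rows),'end',p.round(4)); return p,R
ty=-0.0137
def Rt(tilt,sgn=1):
    # tool y along +tray x (sgn=1); tilt so z points forward (+x) by tilt rad
    X=np.array([1,ty,0]);X/=np.linalg.norm(X);Z=np.array([0,0,1.])
    z=np.sin(tilt)*X-np.cos(tilt)*Z
    y=sgn*(np.cos(tilt)*X+np.sin(tilt)*Z)
    return np.c_[np.cross(y,z),y,z]
E
python3 - <<'E'
from h import *
plan([((.584,.2695,.10),Rt(0))],0,smax=.6)
E
```

```text
{"slide":[-0.526, -0.178, 0.138],"delta_rot":[-0.0, 0.0, 0.0224],"hand":0},
{"slide":[-0.537, -0.141, 0.138],"delta_rot":[-0.0, 0.0, 0.0224],"hand":0},
{"slide":[-0.546, -0.103, 0.137],"delta_rot":[-0.0, 0.0, 0.0224],"hand":0},
{"slide":[-0.552, -0.064, 0.138],"delta_rot":[-0.0, 0.0, 0.0224],"hand":0},
{"slide":[-0.555, -0.025, 0.137],"delta_rot":[-0.0, 0.0, 0.0224],"hand":0},
{"slide":[-0.555, 0.014, 0.138],"delta_rot":[-0.0, 0.0, 0.0224],"hand":0},
{"slide":[-0.553, 0.053, 0.137],"delta_rot":[-0.0, 0.0, 0.0224],"hand":0},
{"slide":[-0.548, 0.092, 0.138],"delta_rot":[-0.0, 0.0, 0.0224],"hand":0},
{"slide":[-0.54, 0.13, 0.137],"delta_rot":[-0.0, 0.0, 0.0224],"hand":0},
{"slide":[-0.53, 0.168, 0.138],"delta_rot":[-0.0, 0.0, 0.0224],"hand":0},
{"slide":[-0.516, 0.204, 0.137],"delta_rot":[-0.0, 0.0, 0.0224],"hand":0},
{"slide":[-0.501, 0.24, 0.138],"delta_rot":[-0.0, 0.0, 0.0223],"hand":0},
{"slide":[-0.483, 0.275, 0.137],"delta_rot":[-0.0, 0.0001, 0.0224],"hand":0},
{"slide":[-0.462, 0.308, 0.137],"delta_rot":[-0.0, 0.0, 0.0223],"hand":0},
{"slide":[-0.44, 0.34, 0.137],"delta_rot":[-0.0001, 0.0001, 0.0224],"hand":0},
{"slide":[-0.415, 0.37, 0.138],"delta_rot":[-0.0, 0.0, 0.0223],"hand":0},
{"slide":[-0.388, 0.398, 0.137],"delta_rot":[-0.0001, 0.0001, 0.0224],"hand":0},
{"slide":[-0.359, 0.424, 0.138],"delta_rot":[-0.0, 0.0, 0.0223],"hand":0},
{"slide":[-0.328, 0.447, 0.137],"delta_rot":[-0.0001, 0.0001, 0.0224],"hand":0},
19 end [0.584  0.2695 0.1   ]
```

Request:
{"op": "drive_tool", "data": {
  "deltas": [
    {"slide":[-0.53,-0.18,0.1],"delta_rot":[0,0,0.0225],"hand":0},
    {"slide":[-0.54,-0.14,0.1],"delta_rot":[0,0,0.0225],"hand":0},
    {"slide":[-0.55,-0.1,0.1],"delta_rot":[0,0,0.0225],"hand":0},
    {"slide":[-0.55,-0.06,0.1],"delta_rot":[0,0,0.0225],"hand":0},
    {"slide":[-0.555,-0.025,0.1],"delta_rot":[0,0,0.0225],"hand":0}
  ]
}}

```text
time_s: 0.78
eef_pos: [0.2592, 0.4811, 0.2058]
eef_rot: [-0.0, 0.298, 0.955, -0.0]
wrist_force: [0.4, 1.0, 0.3]
opening: 0.004
```

Request:
{"op": "drive_tool", "data": {
  "deltas": [
    {"slide":[-0.555,0.015,0.1],"delta_rot":[0,0,0.0225],"hand":0},
    {"slide":[-0.55,0.05,0.1],"delta_rot":[0,0,0.0225],"hand":0},
    {"slide":[-0.55,0.09,0.1],"delta_rot":[0,0,0.0225],"hand":0},
    {"slide":[-0.54,0.13,0.1],"delta_rot":[0,0,0.0225],"hand":0},
    {"slide":[-0.53,0.17,0.1],"delta_rot":[0,0,0.0225],"hand":0}
  ]
}}

```text
time_s: 1.4
eef_pos: [0.3754, 0.4052, 0.1808]
eef_rot: [-0.0, 0.461, 0.887, -0.0]
wrist_force: [-0.3, 1.4, -0.3]
opening: 0.0
```

Request:
{"op": "drive_tool", "data": {
  "deltas": [
    {"slide":[-0.515,0.205,0.1],"delta_rot":[0,0,0.0225],"hand":0},
    {"slide":[-0.5,0.24,0.1],"delta_rot":[0,0,0.0225],"hand":0},
    {"slide":[-0.48,0.275,0.1],"delta_rot":[0,0,0.0225],"hand":0},
    {"slide":[-0.46,0.31,0.1],"delta_rot":[0,0,0.0225],"hand":0},
    {"slide":[-0.44,0.34,0.1],"delta_rot":[0,0,0.0225],"hand":0}
  ]
}}

```text
time_s: 2.02
eef_pos: [0.4915, 0.3296, 0.1557]
eef_rot: [-0.0, 0.61, 0.793, -0.0]
wrist_force: [1.3, -1.2, -0.4]
opening: 0.0
```

```bash
python3 - <<'E'
from h import *
o=ctrl.get_obs();print(o['time_s'],o['eef_pos'],o['q'],o['wrist_force'],o['opening'])
plan([((.584,.2695,.09),Rt(0)),((.584,.2695,.065),Rt(0))],0,smax=.7)
E
```

```text
2.025 [0.49150523 0.32957385 0.1557458 ] [3.90256805e-01 2.93968466e-01 1.62995601e+00 4.11528183e-05
 1.21837604e+00 1.30907314e-01] [ 1.27664661 -1.16503789 -0.43892972] 0.00035607337086358083
{"slide":[-0.409, 0.37, 0.328],"delta_rot":[-0.0001, 0.0, 0.0217],"hand":0},
{"slide":[-0.383, 0.397, 0.329],"delta_rot":[-0.0, 0.0, 0.0217],"hand":0},
{"slide":[-0.355, 0.422, 0.329],"delta_rot":[-0.0001, 0.0, 0.0218],"hand":0},
{"slide":[-0.324, 0.446, 0.328],"delta_rot":[-0.0, 0.0, 0.0217],"hand":0},
{"slide":[-0.0, -0.0, 0.5],"delta_rot":[-0.0, 0.0, 0.0],"hand":0},
5 end [0.584  0.2695 0.065 ]
```

Request:
{"op": "drive_tool", "data": {
  "deltas": [
    {"slide":[-0.41,0.37,0.33],"delta_rot":[0,0,0.0217],"hand":0},
    {"slide":[-0.38,0.4,0.33],"delta_rot":[0,0,0.0217],"hand":0},
    {"slide":[-0.355,0.42,0.33],"delta_rot":[0,0,0.0217],"hand":0},
    {"slide":[-0.325,0.445,0.33],"delta_rot":[0,0,0.0217],"hand":0},
    {"slide":[0,0,0.4],"delta_rot":[0,0,0],"hand":0}
  ]
}}

```text
time_s: 2.65
eef_pos: [0.5853, 0.2692, 0.0696]
eef_rot: [0.0, 0.712, 0.702, 0.0]
wrist_force: [0.7, -0.0, -0.5]
opening: 0.001
```

```bash
python3 - <<'E'
from h import *
c=cam('top','t1.png');s=cam('scene','s1.png')
a=cv2.resize(c['frame'][130:250,60:260],(800,480));b=s['frame'][150:270,270:470]
cv2.imwrite('pics/t1c.png',a[:,:,::-1]);cv2.imwrite('pics/s1c.png',cv2.resize(b,(800,480))[:,:,::-1])
o=ctrl.get_obs();print(o['eef_pos'],o['wrist_force'],q2R(o['eef_rot']).round(3))
E
```

```text
[0.58096148 0.26989367 0.06680561] [0.05849607 0.88561803 0.15095416] [[ 0.011  1.    -0.006]
 [ 1.    -0.011 -0.001]
 [-0.001 -0.006 -1.   ]]
```

View pics/s1c.png

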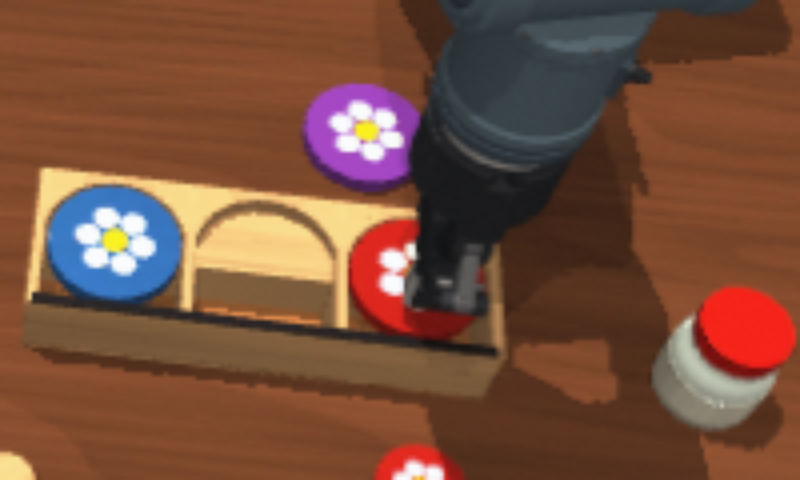

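The scene crop shows the shut fingers over the well side of the red disc, near (450,300). I'll press now.

Request:
{"op": "drive_tool", "data": {
  "deltas": [
    {"slide":[0,0.06,0.1],"delta_rot":[0,0,0],"hand":0},
    {"slide":[0,0,0.1],"delta_rot":[0,0,0],"hand":0},
    {"slide":[0,0,0.1],"delta_rot":[0,0,0],"hand":0},
    {"slide":[0,0,0.1],"delta_rot":[0,0,0],"hand":0},
    {"slide":[0,0,0.08],"delta_rot":[0,0,0],"hand":0}
  ]
}}

```text
time_s: 3.38
eef_pos: [0.5866, 0.2705, 0.0461]
eef_rot: [0.0, 0.711, 0.703, -0.0]
wrist_force: [0.5, -0.4, -0.7]
opening: -0.003
```

```bash
cat > v.py <<'E'
import sys
from h import *
n=sys.argv[1]
s=cam('scene');c=cam('top')
cv2.imwrite('pics/%s.png'%n,np.hstack([cv2.resize(s['frame'][160:260,300:430],(400,308)),cv2.resize(c['frame'][150:250,70:200],(400,308))])[:,:,::-1])
o=ctrl.get_obs();print(o['time_s'],o['eef_pos'],o['wrist_force'],o['opening'])
E
python3 v.py a1
```

```text
3.475 [0.58624873 0.2703251  0.04566827] [-0.02647943 -0.45696911  0.77542099] -0.001714775188577188
```

View pics/a1.png

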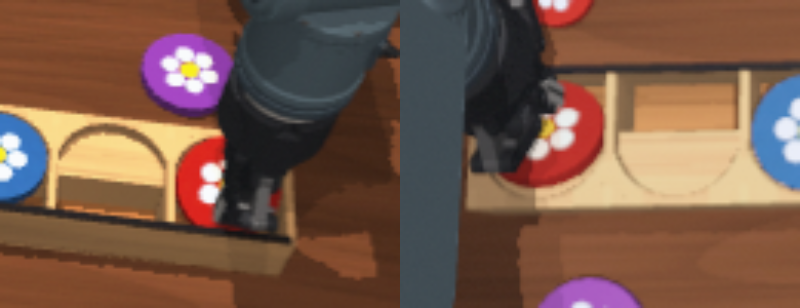

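The disc is tipping: its near edge is off the tray wall at (560,185). I'll press deeper.

Request:
{"op": "drive_tool", "data": {
  "deltas": [
    {"slide":[0,0,0.07],"delta_rot":[0,0,0],"hand":0},
    {"slide":[0,0,0.07],"delta_rot":[0,0,0],"hand":0},
    {"slide":[0,0,0.04],"delta_rot":[0,0,0],"hand":0},
    {"slide":[0,0,0],"delta_rot":[0,0,0],"hand":0},
    {"slide":[0,0,0],"delta_rot":[0,0,0],"hand":0}
  ]
}}

```text
time_s: 4.1
eef_pos: [0.5868, 0.2704, 0.0374]
eef_rot: [0.0, 0.711, 0.703, 0.0]
wrist_force: [-0.2, -0.6, 0.7]
opening: 0.0
```

```bash
python3 v.py a2
```

```text
4.2 [0.58679489 0.27047143 0.03745256] [-0.3326286   0.51573188  0.14732997] -0.004808778102168209
```

View pics/a2.png

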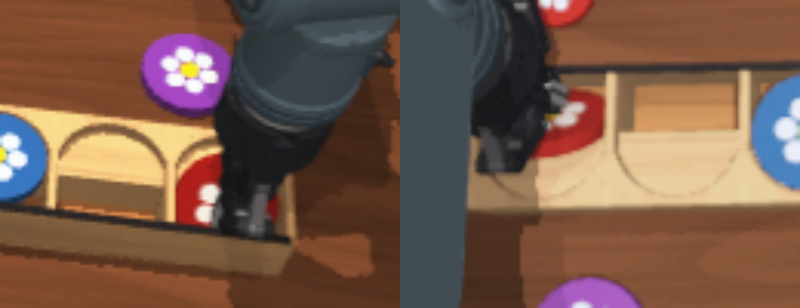

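It has tipped steeply, seen as a narrow ellipse at (575,125). I'll retract straight up and look.

Request:
{"op": "drive_tool", "data": {
  "deltas": [
    {"slide":[0,0,-0.1],"delta_rot":[0,0,0],"hand":0},
    {"slide":[0,0,-0.4],"delta_rot":[0,0,0],"hand":0},
    {"slide":[0,0,-0.6],"delta_rot":[0,0,0],"hand":0},
    {"slide":[-0.2,-0.7,-0.7],"delta_rot":[0,0,0],"hand":0},
    {"slide":[-0.2,-0.8,-0.4],"delta_rot":[0,0,0],"hand":0.5}
  ]
}}

```text
time_s: 4.82
eef_pos: [0.5124, 0.2513, 0.151]
eef_rot: [0.001, 0.711, 0.703, 0.002]
wrist_force: [-0.2, 1.0, 0.4]
opening: 0.198
```

Request:
{"op": "drive_tool", "data": {
  "deltas": [
    {"slide":[0,-0.8,-0.3],"delta_rot":[0,0,0],"hand":0.5},
    {"slide":[0,-0.8,0],"delta_rot":[0,0,0],"hand":0.5},
    {"slide":[0,-0.8,0],"delta_rot":[0,0,0],"hand":0.5},
    {"slide":[0,0,0],"delta_rot":[0,0,0],"hand":0.5},
    {"slide":[0,0,0],"delta_rot":[0,0,0],"hand":0.5}
  ]
}}

```text
time_s: 5.45
eef_pos: [0.3927, 0.2529, 0.1638]
eef_rot: [0.001, 0.711, 0.703, 0.001]
wrist_force: [-0.2, 1.2, -0.4]
opening: 0.5
```

```bash
python3 v.py a3; python3 - <<'E'
from h import *
import pickle
d={n:cam(n) for n in('scene','top')}
pickle.dump(d,open('c1.pkl','wb'))
c=d['top'];cv2.imwrite('pics/t3.png',cv2.resize(c['frame'][160:230,80:180],(800,560),interpolation=cv2.INTER_CUBIC)[:,:,::-1])
c=d['scene'];cv2.imwrite('pics/s3.png',cv2.resize(c['frame'][180:260,340:440],(750,600),interpolation=cv2.INTER_CUBIC)[:,:,::-1])
E
```

```text
5.55 [0.39285518 0.25270039 0.16319077] [ 1.01585537  0.28747553 -1.25685637] 0.49901338284498953
```

View pics/a3.png

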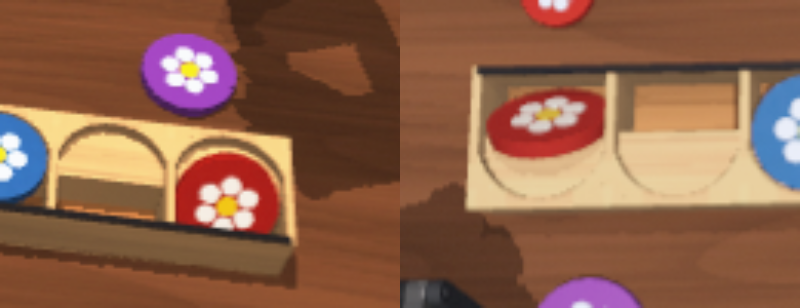

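View pics/t3.png

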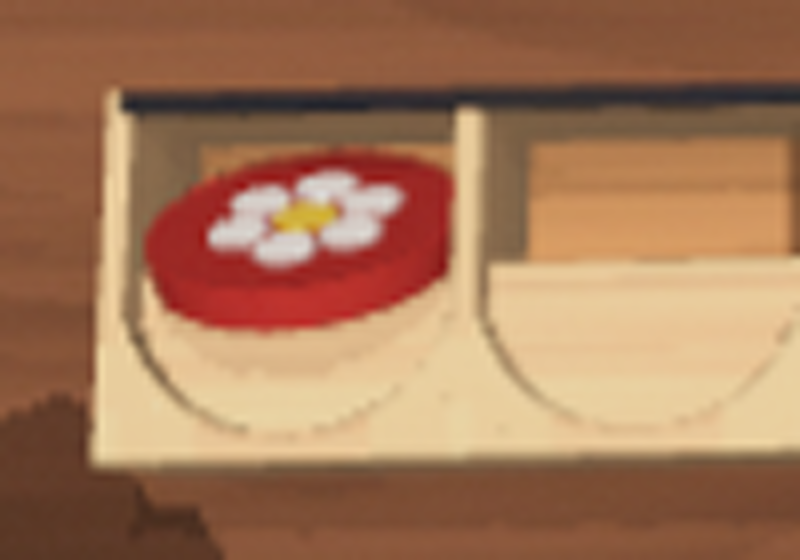

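View pics/s3.png

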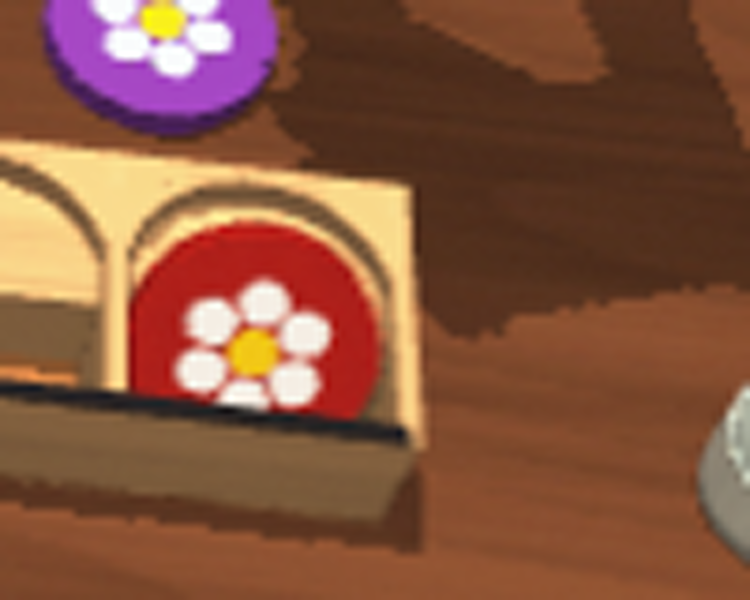

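The disc now leans stably with its near edge raised, at (300,325) in the top crop and (265,225) in the scene crop. I'll triangulate the flower petals for its plane.

```bash
python3 - <<'E'
from h import *
import pickle
d=pickle.load(open('c1.pkl','rb'))
# refine: connected components of white/yellow in upscaled crops
S=np.array([(253,352),(263,304),(305,335),(294,384),(202,370),(211,321)])/7.5+[340-.43,180-.43]
T=np.array([(305,217),(284,247),(234,235),(260,200),(375,200),(352,229)])/8+[80-.44,160-.44]
o1,d1=ray(d['scene'],S);o2,d2=ray(d['top'],T)
P=[]
for a,b in zip(d1,d2):
    A=np.c_[a,-b];k=np.linalg.lstsq(A,o2-o1,rcond=None)[0]
    p,q=o1+k[0]*a,o2+k[1]*b;P.append((p+q)/2);print(((p+q)/2).round(4),'gap',np.linalg.norm(p-q).round(4))
P=np.array(P);C=P.mean(0);n=np.linalg.svd(P-C)[2][2];n*=np.sign(n[2]);print('n',n,'tilt',np.degrees(np.arccos(n[2])),'azim',np.degrees(np.arctan2(n[1],n[0])))
c=P[0];print('centre top',c)
u=np.array([0,0,1])-n*n[2];u/=np.linalg.norm(u)
print('high rim top',c+.04*u,'u',u)
# reproj of rim model check
for nm,s in(('scene',S),('top',T)): pass
E
```

```text
[0.573  0.2712 0.0407] gap 0.0009
[0.5631 0.2717 0.0538] gap 0.0007
[0.5678 0.2869 0.0461] gap 0.0002
[0.579  0.2855 0.0341] gap 0.0008
[0.578  0.2559 0.0346] gap 0.0021
[0.5682 0.2564 0.0486] gap 0.001
n [0.78418264 0.02325447 0.6200942 ] tilt 51.6769862447995 azim 1.6985743616614726
centre top [0.5729726  0.27124522 0.04072103]
high rim top [0.54817973 0.27051    0.07210212] u [-0.61982173 -0.01838044  0.78452736]
```

```bash
python3 - <<'E'
from h import *
R=Rt(np.radians(37)); g=np.array([.5523,.2704,.0567])
p0=g-.06*R[:,2]
plan([(p0,R)],.28,smax=.6)
E
```

```text
{"slide":[0.079, 0.494, 0.232],"delta_rot":[-0.0411, -0.0, 0.0001],"hand":0.28},
{"slide":[0.079, 0.46, 0.294],"delta_rot":[-0.0411, -0.0001, 0.0001],"hand":0.28},
{"slide":[0.08, 0.418, 0.35],"delta_rot":[-0.0411, -0.0001, 0.0001],"hand":0.28},
{"slide":[0.08, 0.37, 0.402],"delta_rot":[-0.041, -0.0, 0.0002],"hand":0.28},
{"slide":[0.08, 0.315, 0.445],"delta_rot":[-0.0411, -0.0001, 0.0001],"hand":0.28},
5 end [0.5162 0.2709 0.1046]
```

Request:
{"op": "drive_tool", "data": {
  "deltas": [
    {"slide":[0.08,0.49,0.23],"delta_rot":[-0.041,0,0],"hand":0.28},
    {"slide":[0.08,0.46,0.29],"delta_rot":[-0.041,0,0],"hand":0.28},
    {"slide":[0.08,0.42,0.35],"delta_rot":[-0.041,0,0],"hand":0.28},
    {"slide":[0.08,0.37,0.4],"delta_rot":[-0.041,0,0],"hand":0.28},
    {"slide":[0.08,0.31,0.44],"delta_rot":[-0.041,0,0],"hand":0.28}
  ]
}}

```text
time_s: 6.28
eef_pos: [0.5126, 0.2689, 0.1065]
eef_rot: [0.221, 0.677, 0.668, 0.216]
wrist_force: [1.9, -1.6, -0.2]
opening: 0.279
```

```bash
python3 v.py a4;  python3 - <<'E'
from h import *
w=cam('wrist','w4.png')
R=Rt(np.radians(37)); g=np.array([.5523,.2704,.0567])
plan([(g,R)],.28,smax=.4)
o=ctrl.get_obs();print(o['q'])
E
```

```text
6.375 [0.51035909 0.26773844 0.10383053] [-1.16201223  0.13000033 -0.36393949] 0.27683986847300923
{"slide":[0.017, 0.03, 0.317],"delta_rot":[-0.002, 0.0006, 0.0002],"hand":0.28},
{"slide":[0.017, 0.028, 0.317],"delta_rot":[-0.002, 0.0005, 0.0002],"hand":0.28},
{"slide":[0.016, 0.025, 0.318],"delta_rot":[-0.002, 0.0006, 0.0002],"hand":0.28},
{"slide":[0.016, 0.024, 0.318],"delta_rot":[-0.002, 0.0005, 0.0003],"hand":0.28},
4 end [0.5523 0.2704 0.0567]
[ 0.4166446   0.12500526  2.10829779 -0.66401561  0.41588399  0.97670656]
```

View pics/a4.png

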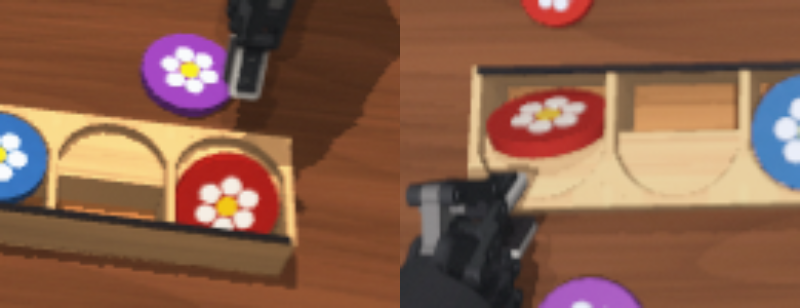

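View pics/w4.png

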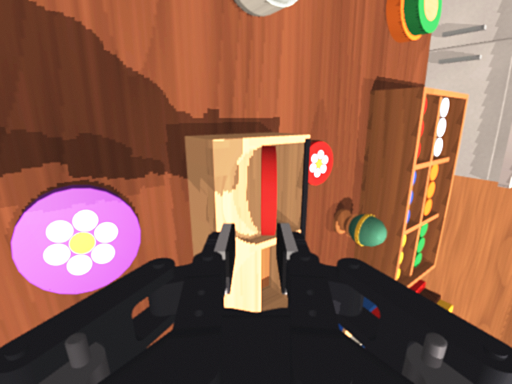

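```bash
python3 - <<'E'
from h import *
w=cam('wrist');o=ctrl.get_obs();p=o['eef_pos'];R=q2R(o['eef_rot'])
print(w['mtx'][0][0]);print('cam in tool',R.T@(-np.array(w['R']).T@w['t']-p), (np.array(w['R'])@R).round(2))
print('tcp',proj(w,[p, p+.06*R[:,2]]))
n=np.array([.79,0.0,.62]);u=np.array([-.62,0,.79]);y=np.array([0,1,0])
c=np.array([.573,.2712,.0407])
for nm,X in (('top rim hi',c+.04*u),('bot rim hi',c+.04*u-.012*n),('L',c+.04*y-.006*n),('R',c-.04*y-.006*n)): print(nm,proj(w,X), 'tool',R.T@(X-p))
f=w['frame'].astype(int);m=(f[...,0]>150)&(f[...,1]<60)&(f[...,2]<60);m[:,300:]=0;m[:130]=0;m[260:]=0
a=np.argwhere(m);print(a.min(0),a.max(0))
for r in range(150,240,10): 
    k=np.where(m[r])[0]; print(r,k.min() if len(k) else None,k.max() if len(k) else None)
E
```

```text
264.8494766543291
cam in tool [ 0.06630388 -0.00119821 -0.14259663] [[ 0.    1.    0.  ]
 [-0.96  0.   -0.26]
 [-0.26 -0.    0.96]]
tcp [[257.94210257 237.13624657]
 [257.46216452 205.27122544]]
top rim hi [[271.0920696  205.17942448]] tool [0.00371172 0.01029447 0.04895735]
bot rim hi [[255.25548884 205.06806919]] tool [ 0.00360046 -0.00174444  0.04948291]
L [[263.98951194 146.3041004 ]] tool [0.0442364  0.00562702 0.08878035]
R [[263.93152237 231.29657333]] tool [-0.03575167  0.00641573  0.08991467]
[151 261] [234 274]
150 None None
160 261 274
170 261 274
180 261 274
190 261 274
200 261 274
210 261 273
220 261 273
230 261 273
```

Request:
{"op": "drive_tool", "data": {
  "deltas": [
    {"slide":[0.02,0.06,0.25],"delta_rot":[-0.004,0,0],"hand":0.32},
    {"slide":[0.02,0.04,0.26],"delta_rot":[-0.004,0,0],"hand":0.32},
    {"slide":[0.02,0.03,0.26],"delta_rot":[0,0,0],"hand":0.32},
    {"slide":[0,0,0.25],"delta_rot":[0,0,0],"hand":0.32},
    {"slide":[0,0,0.2],"delta_rot":[0,0,0],"hand":0.32}
  ]
}}

```text
time_s: 7.1
eef_pos: [0.5546, 0.2705, 0.0621]
eef_rot: [0.23, 0.675, 0.665, 0.223]
wrist_force: [-0.5, 0.2, 0.1]
opening: 0.319
```

```bash
python3 v.py a5; python3 -c "
from h import *
cam('wrist','w5.png')"
```

```text
7.2 [0.55405137 0.27019403 0.06135989] [-0.11044982 -0.26462243 -0.09313089] 0.32159513152825075
```

View pics/a5.png

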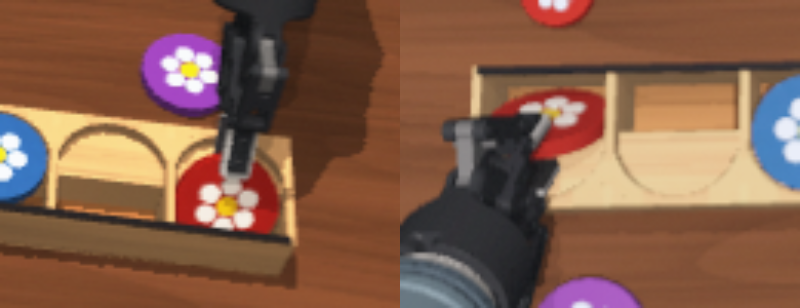

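View pics/w5.png

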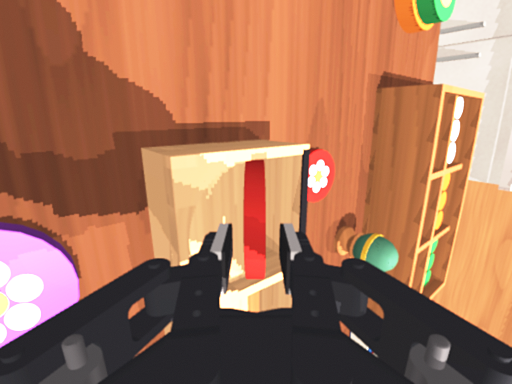

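The disc edge sits centred between the fingers at column 255, with fingers at 228 and 285. I'll go slightly deeper and close.

Request:
{"op": "drive_tool", "data": {
  "deltas": [
    {"slide":[0,0,0.09],"delta_rot":[0,0,0],"hand":0.32},
    {"slide":[0,0,0],"delta_rot":[0,0,0],"hand":0},
    {"slide":[0,0,0],"delta_rot":[0,0,0],"hand":0},
    {"slide":[0,0,0],"delta_rot":[0,0,0],"hand":0},
    {"slide":[0,0,0],"delta_rot":[0,0,0],"hand":0}
  ]
}}

```text
time_s: 7.88
eef_pos: [0.5562, 0.2706, 0.0584]
eef_rot: [0.229, 0.675, 0.665, 0.223]
wrist_force: [-0.5, -0.0, -1.0]
opening: 0.118
```

```bash
python3 v.py a6; python3 -c "
from h import *
cam('wrist','w6.png')
o=ctrl.get_obs();R=q2R(o['eef_rot']);p=o['eef_pos'];plan([(p+[0,0,.13],R)],0)"
```

```text
7.975 [0.5562434  0.27060219 0.05836629] [ 0.89457064 -0.3005762   0.27946801] 0.12114740798800551
{"slide":[-0.002, 0.315, -0.414],"delta_rot":[0.0, 0.0, 0.0],"hand":0},
{"slide":[-0.002, 0.315, -0.414],"delta_rot":[0.0, 0.0, 0.0],"hand":0},
{"slide":[-0.003, 0.315, -0.414],"delta_rot":[0.0, 0.0, 0.0],"hand":0},
{"slide":[-0.002, 0.315, -0.413],"delta_rot":[0.0, 0.0, 0.0],"hand":0},
{"slide":[-0.003, 0.315, -0.414],"delta_rot":[0.0, 0.0, 0.0],"hand":0},
5 end [0.5562 0.2706 0.1883]
```

View pics/w6.png

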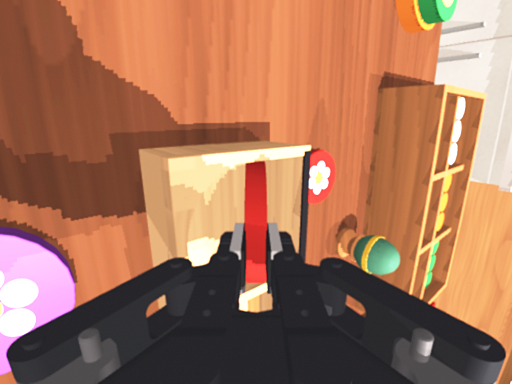

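Both pads hold the disc (edge at columns 245–267). I'll lift straight up.

Request:
{"op": "drive_tool", "data": {
  "deltas": [
    {"slide":[0,0.1,-0.13],"delta_rot":[0,0,0],"hand":0},
    {"slide":[0,0.25,-0.33],"delta_rot":[0,0,0],"hand":0},
    {"slide":[0,0.31,-0.41],"delta_rot":[0,0,0],"hand":0},
    {"slide":[0,0.31,-0.41],"delta_rot":[0,0,0],"hand":0},
    {"slide":[0,0.2,-0.26],"delta_rot":[0,0,0],"hand":0}
  ]
}}

```text
time_s: 8.65
eef_pos: [0.5565, 0.2712, 0.1565]
eef_rot: [0.23, 0.675, 0.665, 0.223]
wrist_force: [-0.2, -0.7, -0.2]
opening: 0.12
```

```bash
python3 - <<'E'
from h import *
s=cam('scene');c=cam('top');w=cam('wrist','w7.png')
cv2.imwrite('pics/a7.png',np.hstack([cv2.resize(s['frame'][100:280,280:480],(400,360)),cv2.resize(c['frame'][100:280,20:220],(400,360))])[:,:,::-1])
o=ctrl.get_obs();p=o['eef_pos'];R=q2R(o['eef_rot']);print(o['time_s'],p,o['opening'],R.round(3))
# tilt-only corrected R
tilt=np.arctan2(R[0,2],-R[2,2]);print(np.degrees(tilt))
n=R[:,1];cc=p+R[:,2]*(.04-.0155);print('disc centre mid',cc,'underside centre',cc-.006*n)
E
```

```text
8.8 [0.55665122 0.27125486 0.15600903] 0.11704777076351168 [[ 0.016  0.794  0.607]
 [ 1.    -0.011 -0.013]
 [-0.004  0.607 -0.794]]
37.38576098501984
disc centre mid [0.57152586 0.27093921 0.13654379] underside centre [0.56675924 0.27100325 0.13290027]
```

View pics/a7.png

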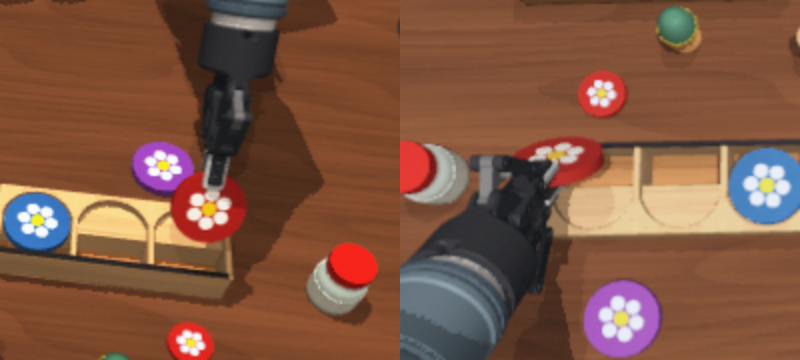

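View pics/w7.png

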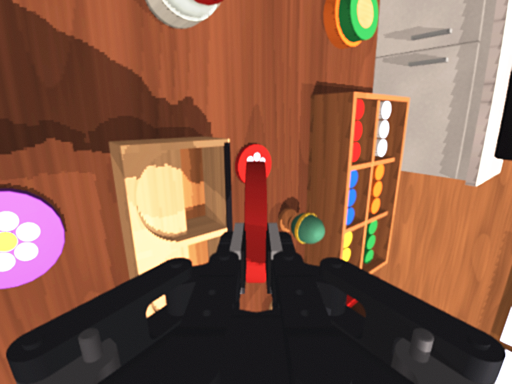

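The disc is held firmly above the tray and blue is undisturbed. I'll carry it toward -y.

Request:
{"op": "drive_tool", "data": {
  "deltas": [
    {"slide":[-0.3,0,0],"delta_rot":[0,0,0],"hand":0},
    {"slide":[-0.5,0,0],"delta_rot":[0,0,0],"hand":0},
    {"slide":[-0.5,0,0],"delta_rot":[0,0,0],"hand":0},
    {"slide":[-0.5,0,0],"delta_rot":[0,0,0],"hand":0},
    {"slide":[-0.5,0,0],"delta_rot":[0,0,0],"hand":0}
  ]
}}

```text
time_s: 9.43
eef_pos: [0.5533, 0.1551, 0.1538]
eef_rot: [0.229, 0.675, 0.665, 0.222]
wrist_force: [-0.1, 0.4, -1.4]
opening: 0.121
```

Request:
{"op": "drive_tool", "data": {
  "deltas": [
    {"slide":[-0.5,0,0],"delta_rot":[0,0,0],"hand":0},
    {"slide":[-0.5,0,0],"delta_rot":[0,0,0],"hand":0},
    {"slide":[-0.5,0,0],"delta_rot":[0,0,0],"hand":0},
    {"slide":[-0.5,0,0],"delta_rot":[0,0,0],"hand":0},
    {"slide":[-0.5,0,0],"delta_rot":[0,0,0],"hand":0}
  ]
}}

```text
time_s: 10.05
eef_pos: [0.5513, 0.0303, 0.1545]
eef_rot: [0.229, 0.675, 0.665, 0.222]
wrist_force: [-0.2, -0.1, -0.5]
opening: 0.119
```

Request:
{"op": "drive_tool", "data": {
  "deltas": [
    {"slide":[-0.5,0,0],"delta_rot":[0,0,0],"hand":0},
    {"slide":[-0.5,0,0],"delta_rot":[0,0,0],"hand":0},
    {"slide":[-0.5,0,0],"delta_rot":[0,0,0],"hand":0},
    {"slide":[-0.5,0,0],"delta_rot":[0,0,0],"hand":0},
    {"slide":[-0.5,0,0],"delta_rot":[0,0,0],"hand":0}
  ]
}}

```text
time_s: 10.68
eef_pos: [0.5492, -0.0945, 0.1551]
eef_rot: [0.228, 0.676, 0.665, 0.222]
wrist_force: [0.6, 0.3, -1.5]
opening: 0.124
```

```bash
python3 - <<'E'
from h import *
o=ctrl.get_obs();p=o['eef_pos'];R=q2R(o['eef_rot']);print(o['time_s'],p,o['q'],o['opening'])
plan([((.547,-.2225,.15),Rt(np.radians(37)))],0,smax=.5)
E
```

```text
10.675 [ 0.54924718 -0.09453047  0.15509236] [-0.57381315 -0.10758262  2.22314237  0.65119798  0.54956256 -1.03879885] 0.1237939579867005
{"slide":[-0.427, -0.011, 0.015],"delta_rot":[0.0001, 0.0003, -0.0],"hand":0},
{"slide":[-0.426, -0.011, 0.014],"delta_rot":[0.0001, 0.0003, -0.0],"hand":0},
{"slide":[-0.427, -0.012, 0.014],"delta_rot":[0.0001, 0.0002, -0.0],"hand":0},
{"slide":[-0.427, -0.011, 0.013],"delta_rot":[0.0002, 0.0003, -0.0],"hand":0},
{"slide":[-0.426, -0.012, 0.013],"delta_rot":[0.0001, 0.0002, -0.0001],"hand":0},
{"slide":[-0.427, -0.012, 0.013],"delta_rot":[0.0002, 0.0003, -0.0],"hand":0},
6 end [ 0.547  -0.2225  0.15  ]
```

Request:
{"op": "drive_tool", "data": {
  "deltas": [
    {"slide":[-0.5,-0.01,0.01],"delta_rot":[0,0,0],"hand":0},
    {"slide":[-0.5,-0.01,0.01],"delta_rot":[0,0,0],"hand":0},
    {"slide":[-0.5,-0.01,0.01],"delta_rot":[0,0,0],"hand":0},
    {"slide":[-0.5,-0.01,0.01],"delta_rot":[0,0,0],"hand":0},
    {"slide":[-0.5,0,0],"delta_rot":[0,0,0],"hand":0}
  ]
}}

```text
time_s: 11.3
eef_pos: [0.5468, -0.2193, 0.1526]
eef_rot: [0.228, 0.676, 0.665, 0.222]
wrist_force: [0.1, 0.8, -0.7]
opening: 0.117
```

```bash
python3 - <<'E'
from h import *
s=cam('scene');c=cam('top')
cv2.imwrite('pics/a8.png',np.hstack([cv2.resize(s['frame'][120:270,100:270],(400,353)),cv2.resize(c['frame'][130:280,280:450],(400,353))])[:,:,::-1])
o=ctrl.get_obs();p=o['eef_pos'];R=q2R(o['eef_rot']);print(o['time_s'],p,o['opening'],o['q'])
# basket rim via scene
px=None
h=[(.5527+.08*np.cos(a),-.2225+.08*np.sin(a),.045) for a in np.linspace(0,6.28,9)[:8]]
print(proj(s,h).round(1));
plan([((.547,-.2225,.085),Rt(np.radians(37)))],0,smax=.4)
E
```

```text
11.4 [ 0.54725761 -0.22115542  0.15335253] 0.12286408690893746 [-0.83528569  0.01452797  2.11220219  0.76416274  0.68496123 -1.3424417 ]
[[161.9 224.1]
 [187.6 218.3]
 [201.9 199.7]
 [197.  180.2]
 [177.  170.5]
 [153.  175.5]
 [137.9 192.7]
 [141.  213. ]]
{"slide":[-0.005, -0.208, 0.272],"delta_rot":[0.0003, 0.0006, -0.0002],"hand":0},
{"slide":[-0.006, -0.207, 0.272],"delta_rot":[0.0002, 0.0005, -0.0002],"hand":0},
{"slide":[-0.006, -0.207, 0.272],"delta_rot":[0.0003, 0.0006, -0.0001],"hand":0},
{"slide":[-0.006, -0.207, 0.271],"delta_rot":[0.0002, 0.0005, -0.0002],"hand":0},
4 end [ 0.547  -0.2225  0.085 ]
```

View pics/a8.png

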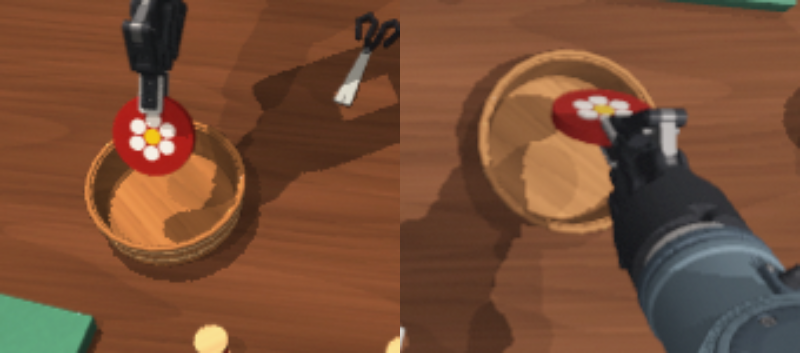

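The disc hangs over the basket. I'll lower it in, still gripped.

Request:
{"op": "drive_tool", "data": {
  "deltas": [
    {"slide":[-0.02,-0.2,0.27],"delta_rot":[0,0,0],"hand":0},
    {"slide":[-0.02,-0.2,0.27],"delta_rot":[0,0,0],"hand":0},
    {"slide":[0,-0.2,0.27],"delta_rot":[0,0,0],"hand":0},
    {"slide":[0,-0.2,0.27],"delta_rot":[0,0,0],"hand":0},
    {"slide":[0,-0.1,0.13],"delta_rot":[0,0,0],"hand":0}
  ]
}}

```text
time_s: 12.02
eef_pos: [0.5477, -0.2196, 0.0771]
eef_rot: [0.228, 0.675, 0.665, 0.223]
wrist_force: [-0.3, -0.6, -1.2]
opening: 0.121
```

```bash
cat > v2.py <<'E'
import sys
from h import *
s=cam('scene');c=cam('top')
cv2.imwrite('pics/%s.png'%sys.argv[1],np.hstack([cv2.resize(s['frame'][120:270,100:270],(400,353)),cv2.resize(c['frame'][130:280,280:450],(400,353))])[:,:,::-1])
o=ctrl.get_obs();print(o['time_s'],o['eef_pos'],o['opening'],o['wrist_force'])
E
python3 v2.py a9
```

```text
12.125 [ 0.54787568 -0.21997104  0.07753766] 0.1169949405774251 [ 0.46809359 -0.12907065 -0.61091283]
```

View pics/a9.png

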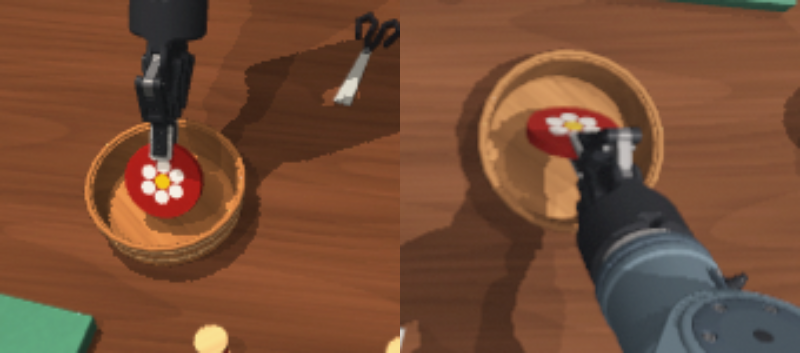

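The disc is inside the rim. I'll go the last bit and hold.

Request:
{"op": "drive_tool", "data": {
  "deltas": [
    {"slide":[0,-0.06,0.08],"delta_rot":[0,0,0],"hand":0},
    {"slide":[0,-0.05,0.07],"delta_rot":[0,0,0],"hand":0},
    {"slide":[0,-0.03,0.04],"delta_rot":[0,0,0],"hand":0},
    {"slide":[0,0,0],"delta_rot":[0,0,0],"hand":0},
    {"slide":[0,0,0],"delta_rot":[0,0,0],"hand":0}
  ]
}}

```text
time_s: 12.75
eef_pos: [0.5489, -0.2215, 0.0675]
eef_rot: [0.23, 0.675, 0.665, 0.223]
wrist_force: [-0.9, -0.1, -0.9]
opening: 0.124
```

```bash
python3 v2.py a10
```

```text
12.85 [ 0.54893653 -0.22144096  0.06746453] 0.12074168397684512 [-0.42211103  0.28231881 -0.29804491]
```

View pics/a10.png

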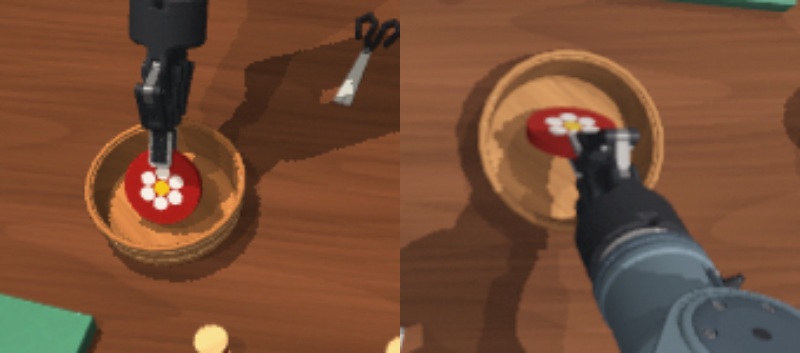

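It is down inside and still held. Releasing, then backing out along the tool axis.

Request:
{"op": "drive_tool", "data": {
  "deltas": [
    {"slide":[0,0,0],"delta_rot":[0,0,0],"hand":0.4},
    {"slide":[0,0,0],"delta_rot":[0,0,0],"hand":0.4},
    {"slide":[0,0,-0.2],"delta_rot":[0,0,0],"hand":0.4},
    {"slide":[0,0,-0.5],"delta_rot":[0,0,0],"hand":0.4},
    {"slide":[0,0,-0.7],"delta_rot":[0,0,0],"hand":0.4}
  ]
}}

```text
time_s: 13.48
eef_pos: [0.5056, -0.22, 0.1233]
eef_rot: [0.229, 0.675, 0.665, 0.223]
wrist_force: [0.8, -0.5, 0.6]
opening: 0.398
```

Request:
{"op": "drive_tool", "data": {
  "deltas": [
    {"slide":[0,0,-0.7],"delta_rot":[0,0,0],"hand":0.4},
    {"slide":[0,0,-0.7],"delta_rot":[0,0,0],"hand":0.4},
    {"slide":[0,0,-0.5],"delta_rot":[0,0,0],"hand":0.4},
    {"slide":[0,0,0],"delta_rot":[0,0,0],"hand":0.4},
    {"slide":[0,0,0],"delta_rot":[0,0,0],"hand":0.4}
  ]
}}

```text
time_s: 14.1
eef_pos: [0.4489, -0.219, 0.1981]
eef_rot: [0.229, 0.675, 0.665, 0.223]
wrist_force: [-0.1, -0.2, -0.3]
opening: 0.401
```

```bash
python3 v2.py a11; python3 - <<'E'
from h import *
c=cam('top','t11.png');f=c['frame'];hsv=cv2.cvtColor(f,cv2.COLOR_RGB2HSV).astype(int);H,S,V=hsv[...,0],hsv[...,1],hsv[...,2]
for n,m,z in(('red',(S>180)&((H<5)|(H>175))&(V>100),.017),('blue',(S>120)&(H>100)&(H<118)&(V>120),.052)):
    for k in cv2.findContours(m.astype(np.uint8),0,1)[0]:
        if cv2.contourArea(k)>300: print(n,k.reshape(-1,2).mean(0),cv2.fitEllipse(plane(c,k.reshape(-1,2),z)[:,:2].astype(np.float32)))
E
```

```text
14.2 [ 0.44887776 -0.21852422  0.19747004] 0.4056636827264311 [ 0.14989728  0.15203749 -0.23151265]
red [348.28712871 199.67326733] ((0.5354813933372498, -0.21926690638065338), (0.07588014751672745, 0.07739973068237305), 25.523393630981445)
red [ 22.14102564 183.37179487] ((0.5899152755737305, 0.4821089506149292), (0.054923560470342636, 0.06231693923473358), 163.9471893310547)
red [120.94029851 146.70149254] ((0.6661620140075684, 0.2750810980796814), (0.05007701739668846, 0.051864154636859894), 131.39794921875)
red [98.74561404 77.66666667] ((0.8291301131248474, 0.3301439881324768), (0.03979877009987831, 0.10016915947198868), 176.6307373046875)
red [267.98795181  68.65963855] ((0.7734837532043457, 0.04394296556711197), (0.12016765773296356, 0.14569412171840668), 0.0)
blue [203.18095238 192.65714286] ((0.5543461441993713, 0.09095831215381622), (0.0755145475268364, 0.07728341966867447), 110.15625762939453)
blue [143.41414141  74.39393939] ((0.8169140219688416, 0.21748191118240356), (0.027513254433870316, 0.09515314549207687), 0.187651589512825)
```

View pics/a11.png

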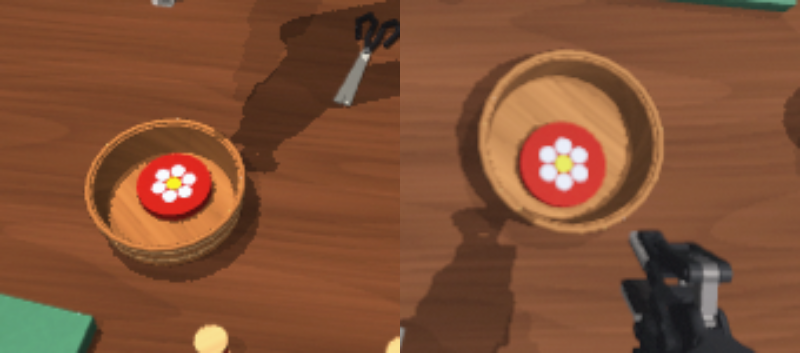

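View pics/t11.png

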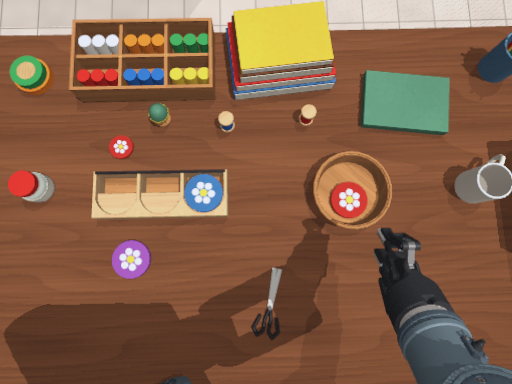

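The red disc lies flat in the basket at (348,200), centre (0.535,-0.219), about 17 mm from the basket axis. The basket is upright, the blue disc hasn't moved, and the gripper is clear. Handing in.

```bash
python3 -c "
from bench import ctrl
print(ctrl.hand_in())"
```

```text
the job is handed in; nothing more can be done
None
```

The job is done and handed in at about 14 s of the 61 s allowed. I pressed the well side of the red disc with the shut fingers until it tipped and stayed leaning on its own, at about 52° by triangulation. I then gripped the raised edge with the tool tilted about 37°, carried it over, lowered it into the basket while gripped, and let go with its lower rim a few millimetres above the floor.

**Last checks:**
- **Red disc:** it lies flat in the basket, about 17 mm from its axis.
- **Basket:** it looks upright in both views.
- **Blue disc:** it measures within 1 mm of where it was at the start.
- **Gripper:** it is clear of everything, with the wrist force at noise level.

**Disagreements:** Before the grasp, the wrist camera put the disc edge about 3 mm from where the triangulation did. I split the difference, and the next picture showed it centred between the fingers. The measured tilt of 52° was also a little under the stated 55°. No check failed, but hand-in reports no verdict.

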